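Charge the polishing-stone cassette and draw it from its dock

TASK

Push the green paddle down to tip the tray so that all three polishing stones drop into the grey cassette while it is locked in its dock. Then pinch the cassette's two orange side catches together, lift it out by them with the stones inside, and finish while still holding it in the air: upright, still, catches squeezed, about 10 cm above its seat. Leave the cast, the jar, the box and the cup around it where they are.

Things in the scene. Friction and masses are not known exactly. Their poses are not given: they have to be found in the camera images.
- dock: Fixed dock, grey base plate 160x158x6 mm. Origin: on the bench, under the centre of the cassette's seat (seat 6 mm up). z up; +y towards the tipping tray; the catches are pinched along x; the paddle is on the -x side (towards the robot, turned up to 0.45 rad). Beside the catches aluminium cheeks at x = +-28 to +-40 mm reach 23 mm up; tray brackets at y = 40 to 56 mm reach 78 mm.
- tray (a joint): Steel tipping tray on a level hinge along the dock's x, at dock y 43, z 70 mm. 0 = level, held by a spring; 0.96 rad = fully tipped against a stop, pouring to -y into the cassette. The stones have slid out by about 0.8 rad; it swings back when let go. 34 mm wide, 61 long. Level: floor 79 mm up, walls 92, nearest edge at dock y 34 mm. Tipped: far end about 125 mm up at dock y 60 to 70 mm.
- paddle (a point): Middle of the top of the green paddle (24 mm along dock x, 34 long) that tips the tray, on a 73 mm lever from the hinge. At rest: dock (-90, -27, 91) mm, free (-y) end higher by a 0.26 rad slope. Pushed down with 2 to 4 N it swings in an arc about the hinge, through y = -30 mm, to dock (-90, -11, 25) mm at the tray's stop.
- cassette: Loose grey open-topped cassette, outside 38 (x) x 64 (y) x 56 mm high, walls 2.5, floor 3 mm, about 0.16 kg. Origin: centre of its underside; axes parallel to the dock's when home (1 mm play). Orange sprung catches on its -x (front) and +x (rear) sides hook under ledges of the dock; it lifts straight up only while both are pressed in.
- front_catch_pad (a point): Centre of the outer face of the orange finger pad on the cassette's -x side. Pad 26 mm wide (y), 26 high, from 40 to 66 mm above the cassette's underside; this point is 53 mm above the underside (59 mm above the bench when home), 29 mm from the middle. The pads measure 58 mm over both outer faces, 48 mm when pressed in.
- rear_catch_pad (a point): The same on the cassette's +x side.
- front_catch (a joint): Inward travel of the front catch: 0 = out (latched when home), 0.005 m = pressed fully in against the cassette. Spring 4 N at the start of travel, 8 N at the end. Its hook is free of the ledge past about 0.0035 m (up to 0.0045 if the cassette sits to one side of its play).
- rear_catch (a joint): The same for the rear catch.
- stone_1: Loose white ceramic polishing stone, a short cylinder 15 mm across and 13 high, 12 g; lies in the tray at the start, three in a row. Origin: centre of its flat underside.
- stone_2: Loose brick red ceramic polishing stone, a short cylinder 15 mm across and 13 high, 12 g; lies in the tray at the start, three in a row. Origin: centre of its flat underside.
- stone_3: Loose blue ceramic polishing stone, a short cylinder 15 mm across and 13 high, 12 g; lies in the tray at the start, three in a row. Origin: centre of its flat underside.
- cast_white: white plaster dental cast on a yellowish base, 66x70x47 mm, loose bystander; origin under its centre
- jar_blue: small white jar with a blue lid, 48 mm across, 62 mm high, loose bystander; origin under its centre
- tooth_box: flat white box with a blue lid, 68x115x27 mm, loose bystander; origin under its centre
- steel_cup: small steel cup, 60 mm across, 46 mm high, loose bystander; origin under its centre

How it is judged:
By the outcome, as a careful person would: the job done as asked, in the order asked, and still so for the second after the job is handed in, while the arm keeps its last pose, push and grip.
It also fails if it takes over 45 s, if anything falls off the work surface, if the arm or the gripper's body presses on something with over 40 N, if the wrist force passes 120 N, or if a joint passes its speed limit or range.

ROBOT

A 6-joint arm with a two-finger parallel gripper is mounted at the origin on a cart in front of the work surface, level with it; the furniture and walls round the work are solid. World frame = base frame: x ahead of the robot, y to its left, z up, the work surface at z = 0. Lengths are in m, angles in rad, forces in N, time in s.
With the tool pointing down it reaches from about 0.35 to 0.85 m from the base axis. Payload 8.1 kg.
Tool frame: the origin (TCP) lies on the centre line of the jaws, within the pads' length; the fingertips stand robot.tip_extent ahead of it and the grasp point (between the pads) lies 11 mm behind it (robot.tip_extent is the distance from the TCP to the fingertips, in m); y points along the fingers, z is the direction in which the jaws open and shut, and the axes are right-handed (so a half turn about y gives the same grasp; the last joint's range is limited). The gripper opens to 93 mm and grips with 3 to 60 N. Pads are 15 mm wide; open, the fingers measure 128 mm over their backs; the gripper's body (75 mm by 188 mm) begins 65 mm behind the grasp point.
Start: joints at [1.066, 0.13, 1.488, -0, 1.523, -0.085], TCP at [0.245, 0.548, 0.227] pointing down, gripper open.
Joint ranges: [-2.96, 2.96], [-0.89, 2.26], [0.02, 2.5], [-1.34, 4.48], [0, 2.73], [-2.66, 2.66]. Speed limits (rad/s): [2.39, 2.39, 2.79, 3.14, 3.14, 3.14].

INTERFACE

Orientations are given as a rotation vector (axis times angle).
In Python, from plant import monitor, optics, robot gives the robot as it stands.
- The arm moves only by the shell command python3 -m inch 'ROWS' [OPENING] [FORCE]. ROWS is JSON, a list that holds one entry, the list of rows, each a list of 6 numbers: the shift along the tool's x, y, z in mm, then the turn, a rotation vector about the tool's x, y, z in rad. A call has 1 to 8 rows; each row shifts and turns the commanded pose from where the row before left it, along the tool's axes as they then stand; what a row does not reach is not made up. A row lasts 1/8 s, in which the tool goes at most 62.5 mm and 10.7 degrees, less where a joint would pass 70% of its speed; a pose out of reach is approached as far as the arm can. A call is refused whole if a number of a shift passes 62.5 or a number of a turn 0.188, either way. A call with a gripper value outside its range is refused whole. OPENING is the finger opening in mm, from 0 to 93, set as the call begins (- or left out, the last holds). The fingers move at their own pace and stop on an object; FORCE is the grip in N (left out, the last holds). Time passes only in rows, so rows that do not move let the fingers close. It gives the time, the measured TCP pose, the force and the opening at its end, in the units of the state.
- monitor.read_state(): the state, without advancing time (a new reading comes with each control period).
- optics.read_camera(name): name is "scene" or "top" or "wrist"; returns a dict with "image" (480x640x3 uint8, blue, green, red), "fx", "fy", "cx", "cy" (pixels), "rvec" (rotation vector, rad) and "tvec" (3), from world to camera coordinates, as OpenCV has them. Camera axes: x right, y down, z forward; pixel columns grow to the right and rows downward; lengths in m; the calibration is good to about 2 mm. A picture is of the moment at which its call begins. There is no depth.
- robot.close_job(): hands the job in, once; it reports no verdict.
The state is a dict: "t": time; "q": joint angles; "dq": joint speeds; "joint_torque": joint torques, N m; "tool_pos": TCP position; "orientation": TCP orientation; "force": force on the tool from outside, world axes, zero at the start; "wrist_torque": the same for the moment, N m; "opening": finger opening in m.
Only numpy, scipy, OpenCV 4.12 (cv2) and the standard library are available. Lean on these libraries where they do the work, as an engineer would, in place of code of your own. Each camera call takes 0.05 s, during which the arm holds its last target.

## Working session

There is one attempt and no reset: what is moved stays moved. The work goes in short steps, Python scripts to look and compute and a shell command to move; the robot and the scene stay as the last step left them, time stands still between calls to the robot, and variables do not carry over. Pictures are saved under pics/ and viewed, and the job is handed in when it is done.

```bash
ls; mkdir -p pics; python3 - <<'E'
from plant import monitor, optics, robot
import cv2
s=monitor.read_state(); print(s); print(robot.tip_extent)
for n in ["scene","top","wrist"]:
    c=optics.read_camera(n); cv2.imwrite(f"pics/{n}0.png",c["image"]); print(n,c["fx"],c["cx"],c["cy"],c["rvec"],c["tvec"])
E
```

```text
pics
{'t': 0.0, 'q': array([ 1.06560843e+00,  1.31164138e-01,  1.48926852e+00, -4.19516713e-06,
        1.52298356e+00, -8.53592656e-02]), 'dq': array([-0.00092184,  0.0020282 , -0.001203  , -0.00109046,  0.00086954,
        0.00040121]), 'joint_torque': array([-1.41508858e-04, -5.59850514e+01, -4.91757202e+01,  7.67656881e-02,
        3.59041651e-02, -1.57533818e-04]), 'tool_pos': array([0.24425525, 0.54743305, 0.22559156]), 'orientation': array([-1.5473487 ,  0.32978917, -0.32895671]), 'force': array([-0.36555803, -0.98808322,  0.22809754]), 'wrist_torque': array([-0.00599112,  0.03272309, -0.00198131]), 'opening': 0.09294600721646275}
0.008
scene 435.1083815804421 320.5450442809848 234.9439822527292 [ 2.08736971 -1.06605083  0.45843946] [-0.27994506  0.44810797  0.54909838]
top 499.3653481225615 318.9834211089225 242.5998012527786 [ 2.13554882 -2.16969441  0.0834777 ] [0.14934039 0.60054197 1.01363025]
wrist 397.8221026319661 320.5642753544667 235.40126848315978 [-2.45444656 -1.59372508 -0.19541178] [-0.60025227 -0.02909059  0.38910294]
```

View pics/scene0.png

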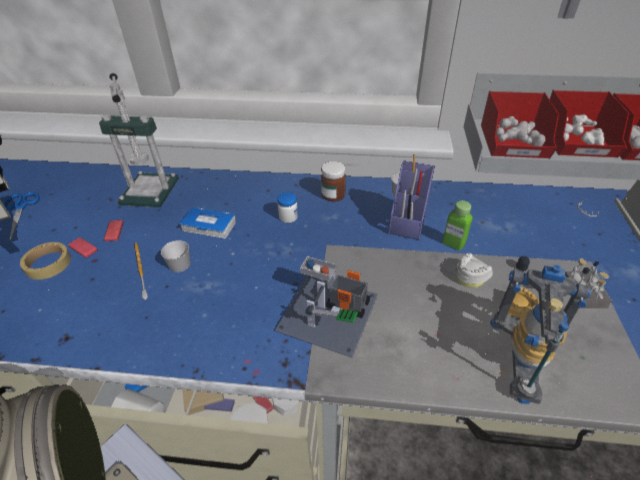

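View pics/top0.png

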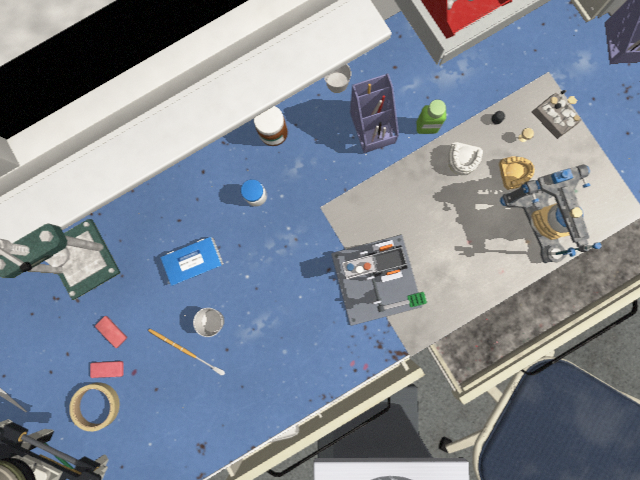

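View pics/wrist0.png

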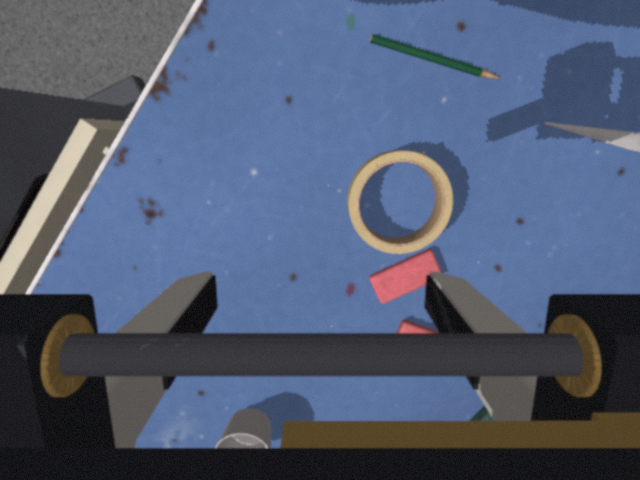

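The scene view shows the dock at about (330,300) and the green paddle at (348,315). In the top view the dock is at (378,280), the paddle at (417,299) and the orange pads at (383,246) and (391,275). Next I'll measure the paddle and pads from two views.

```bash
cat > h.py <<'E'
import numpy as np, cv2
from scipy.spatial.transform import Rotation as R
from plant import monitor, optics, robot
def cam(n): 
    c=optics.read_camera(n); c["R"]=R.from_rotvec(np.ravel(c["rvec"])).as_matrix(); c["t"]=np.ravel(c["tvec"]); c["C"]=-c["R"].T@c["t"]; return c
def ray(c,p):
    d=c["R"].T@np.array([(p[0]-c["cx"])/c["fx"],(p[1]-c["cy"])/c["fy"],1.]); return c["C"],d/np.linalg.norm(d)
def plane(c,p,z):
    o,d=ray(c,p); return o+d*(z-o[2])/d[2]
def tri(obs):
    A=np.zeros((3,3));b=np.zeros(3)
    for c,p in obs:
        o,d=ray(c,p);M=np.eye(3)-np.outer(d,d);A+=M;b+=M@o
    x=np.linalg.solve(A,b)
    res=[np.linalg.norm(np.cross(x-ray(c,p)[0],ray(c,p)[1]))*1000 for c,p in obs]
    return x,np.round(res,1)
def proj(c,X):
    X=np.atleast_2d(X); y=X@c["R"].T+c["t"]; return np.c_[c["fx"]*y[:,0]/y[:,2]+c["cx"],c["fy"]*y[:,1]/y[:,2]+c["cy"]]
def hsv(c): return cv2.cvtColor(c["image"],cv2.COLOR_BGR2HSV)
def blobs(c,lo,hi,mn=8,roi=None):
    m=cv2.inRange(hsv(c),lo,hi)
    if roi: k=np.zeros_like(m);x0,y0,x1,y1=roi;k[y0:y1,x0:x1]=255;m&=k
    n,l,s,ce=cv2.connectedComponentsWithStats(m)
    return [(s[i][4],s[i][:4].tolist(),ce[i].round(1).tolist()) for i in range(1,n) if s[i][4]>=mn]
OR=((5,150,120),(18,255,255)); GR=((45,120,60),(85,255,255))
def crop(c,roi,k,fn):
    x0,y0,x1,y1=roi; cv2.imwrite(fn,cv2.resize(c["image"][y0:y1,x0:x1],None,fx=k,fy=k,interpolation=cv2.INTER_CUBIC))
E
python3 - <<'E'
from h import *
t=cam("top");s=cam("scene")
for n,c,roi in(("t",t,(320,220,440,340)),("s",s,(260,240,400,370))):
    print(n,"OR",blobs(c,*OR,roi=roi),"GR",blobs(c,*GR,roi=roi))
crop(t,(320,225,440,335),6,"pics/t1.png");crop(s,(270,245,390,360),6,"pics/s1.png")
for p in [(333,252),(401,236),(423,308),(351,324)]: print(plane(t,p,0.006).round(4))
E
```

```text
t OR [(np.int32(34), [380, 245, 12, 5], [385.5, 247.0]), (np.int32(29), [387, 270, 13, 5], [392.8, 271.8])] GR [(np.int32(175), [408, 293, 18, 14], [416.7, 299.1])]
s OR [(np.int32(22), [322, 268, 6, 5], [325.0, 269.9]), (np.int32(84), [347, 271, 13, 9], [353.1, 275.0]), (np.int32(116), [338, 289, 13, 20], [344.6, 299.2])] GR [(np.int32(161), [336, 310, 22, 12], [346.9, 315.5])]
[0.585  0.1108 0.006 ]
[ 0.617  -0.0358  0.006 ]
[ 0.4631 -0.0772  0.006 ]
[0.4316 0.0754 0.006 ]
```

```bash
sleep 0
```

```text
(no output)
```

View pics/t1.png

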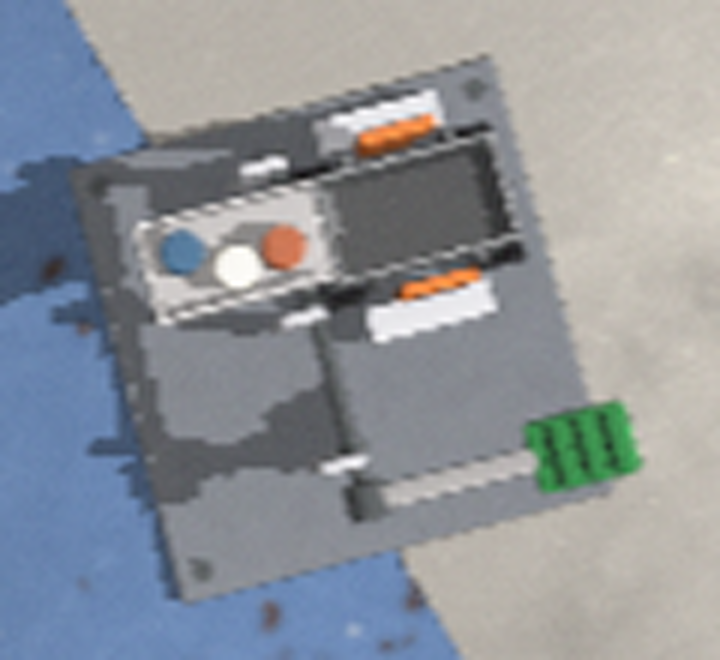

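View pics/s1.png

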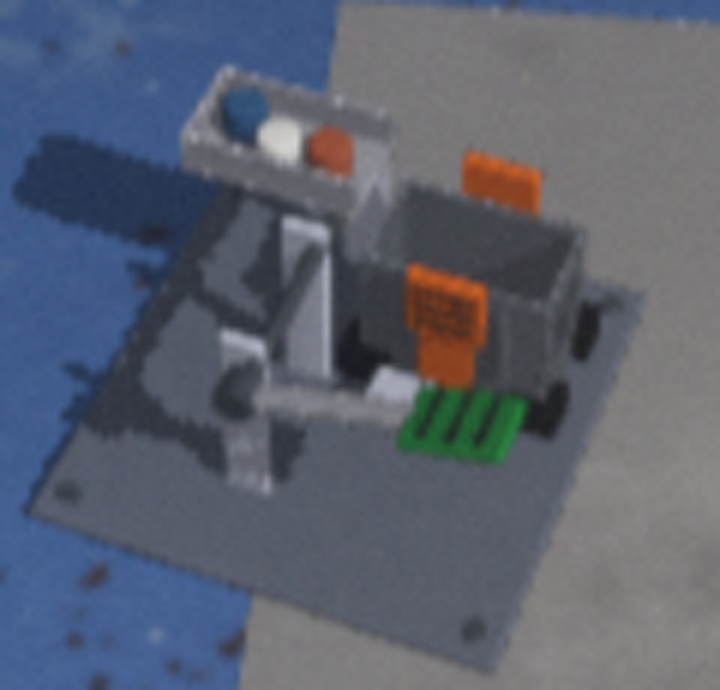

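```bash
python3 - <<'E'
from h import *
t=cam("top");s=cam("scene")
T=lambda x,y:(320+x/6-.4,225+y/6-.4); S=lambda x,y:(270+x/6-.4,245+y/6-.4)
def g(n,a,b):
    x,r=tri([(t,T(*a)),(s,S(*b))]); print(n,x.round(4),r); return x
pd=g("paddle",(582,446),(463,424))
fp=g("fronttop",(440,284),(447,276))
rp=g("reartop",(398,135),(504,160))
g("cass corner -y+x",(490,132),(582,232))
g("tray far corner +x",(145,228),(232,70)); g("tray far -x",(163,318),(188,135))
for a in [(80,170),(490,58),(180,600)]: print(plane(t,T(*a),.006).round(4))
print("planes pads z.072",plane(t,T(440,284),.072),plane(t,T(398,135),.072))
d=rp-fp; print(np.arctan2(d[1],d[0]),np.linalg.norm(d[:2]))
st=monitor.read_state(); print(R.from_rotvec(st["orientation"]).as_matrix().round(3))
E
```

```text
paddle [ 0.483  -0.051   0.0884] [0. 0.]
fronttop [ 0.5374 -0.0086  0.0736] [0.4 0.4]
reartop [0.5876 0.0037 0.0754] [1. 1.]
cass corner -y+x [ 0.5887 -0.028   0.0603] [0.4 0.4]
tray far corner +x [0.5563 0.0897 0.0927] [0.3 0.3]
tray far -x [0.5266 0.0845 0.0902] [0. 0.]
[0.583  0.1109 0.006 ]
[ 0.6208 -0.0365  0.006 ]
[0.4304 0.0783 0.006 ]
planes pads z.072 [ 0.53717609 -0.00844374  0.072     ] [0.5873212  0.00408925 0.072     ]
0.23885102620416734 0.051736596338084376
[[ 0.913 -0.     0.408]
 [-0.408 -0.     0.913]
 [-0.    -1.    -0.   ]]
```

```bash
python3 - <<'E'
from h import *
w=cam("wrist");st=monitor.read_state();M=R.from_rotvec(st["orientation"]).as_matrix()
print("cam in tool",M.T@(w["C"]-st["tool_pos"]),"cam axes in tool (rows)\n",(w["R"]@M).round(3))
E
python3 -m inch '[[[40,0,-38,0,0,0],[40,0,-38,0,0,0],[40,0,-38,0,0,0],[40,0,-38,0,0,0],[40,0,-38,0,0,0],[40,0,-38,0,0,0],[40,0,-38,0,0,0],[40,0,-38,0,0,0]]]' 93 10
```

```text
cam in tool [-0.0673646  -0.15722152  0.00127712] cam axes in tool (rows)
 [[-0.001  0.001  1.   ]
 [ 0.97  -0.245  0.001]
 [ 0.245  0.97  -0.001]]
t: 1.4
tool_pos: [0.4133, 0.1382, 0.227]
orientation: [-1.545, 0.328, -0.33]
force: [1.7, 0.6, 0.4]
opening: 0.0929
```

```bash
python3 -m inch '[[[0,0,0,0,0.183,0],[0,0,0,0,0.183,0],[0,0,0,0,0.183,0],[0,0,0,0,0.183,0],[0,0,0,0,0.183,0],[55,0,24,0,0,0],[55,0,24,0,0,0],[55,0,24,0,0,0]]]'
python3 - <<'E'
from h import *
c=cam("wrist"); cv2.imwrite("pics/w1.png",c["image"])
st=monitor.read_state(); M=R.from_rotvec(st["orientation"]).as_matrix();print(st["tool_pos"],M.round(3),np.arctan2(M[1,2],M[0,2]))
print(blobs(c,*OR,20),blobs(c,*GR,20))
E
```

```text
t: 2.4
tool_pos: [0.5225, -0.0052, 0.227]
orientation: [-1.311, 1.032, -1.034]
force: [0.3, 0.5, -0.1]
opening: 0.093
[ 0.52517656 -0.01085181  0.22607442] [[ 0.231  0.002  0.973]
 [-0.973 -0.003  0.231]
 [ 0.004 -1.     0.001]] 0.23333954422085215
[(np.int32(103), [365, 167, 15, 12], [371.9, 172.8]), (np.int32(189), [336, 215, 6, 35], [338.4, 231.7]), (np.int32(202), [399, 215, 8, 31], [402.5, 230.4])] [(np.int32(955), [245, 253, 28, 39], [258.5, 272.5])]
```

View pics/w1.png

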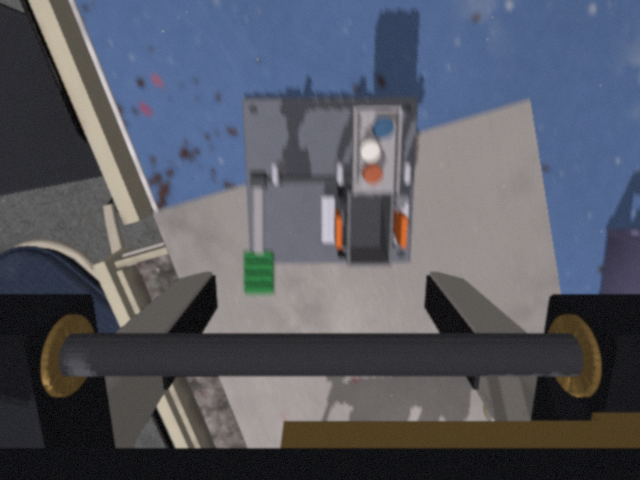

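Wrist view: the dock is square to the image, with the paddle at (258,272), the pads at (338,232) and (402,230), and stones in the tray near (375,150). I'll combine the views into a dock frame.

```bash
python3 - <<'E'
from h import *
w=cam("wrist");t=cam("top");s=cam("scene")
T=lambda x,y:(320+x/6-.4,225+y/6-.4); S=lambda x,y:(270+x/6-.4,245+y/6-.4)
x,r=tri([(w,(258.5,272.5)),(t,T(582,446)),(s,S(463,424))]);print("paddle",x,r)
P=x
crop(w,(230,80,430,300),3,"pics/w1c.png")
for yaw in(.225,.235,.245):
  c,sn=np.cos(yaw),np.sin(yaw);Rz=np.array([[c,-sn],[sn,c]])
  print(yaw,"origin from paddle",P[:2]-Rz@[-.09,-.027],"from pads",)
  # plate corners in wrist
yaw=.235;c,sn=np.cos(yaw),np.sin(yaw);Rz=np.array([[c,-sn],[sn,c]]);o=np.array([.5622,-.0025])
D=lambda p:np.r_[o+Rz@np.array(p[:2]),p[2]]
for n,p in dict(fpt=(-.029,0,.072),rpt=(.029,0,.072),pad=(-.09,-.027,.091),c1=(-.019,-.032,.062),c2=(.019,-.032,.062),t1=(-.017,.095,.092),t2=(.017,.095,.092)).items():
  print(n,proj(w,D(p)).round(1),proj(t,D(p)).round(1),proj(s,D(p)).round(1))
E
```

```text
paddle [ 0.48422763 -0.05287147  0.09036687] [5.  2.5 2.7]
0.225 origin from paddle [ 0.56593522 -0.00647246] from pads
0.235 origin from paddle [ 0.56546716 -0.00565772] from pads
0.245 origin from paddle [ 0.56499097 -0.0048477 ] from pads
fpt [[330.5 222.7]] [[393.4 273.5]] [[343.2 292.5]]
rpt [[402.9 222.6]] [[385.8 245.6]] [[353.6 271.6]]
pad [[251.9 262.4]] [[416.2 300. ]] [[345.6 314.7]]
c1 [[341.9 257.1]] [[406.8 265. ]] [[360.9 297.1]]
c2 [[386.8 257. ]] [[401.9 246.9]] [[367.2 283.1]]
t1 [[349.2  95.1]] [[346.1 279.1]] [[299.4 267.1]]
t2 [[398.3  95.1]] [[341.7 262.4]] [[306.6 255.6]]
```

View pics/w1c.png

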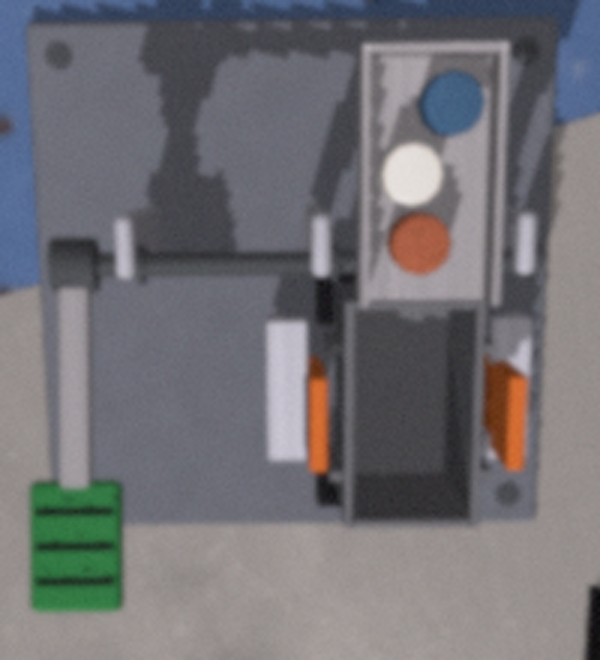

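```bash
cat >> h.py <<'E'
def dock(o,yaw):
    c,s=np.cos(yaw),np.sin(yaw);Rz=np.array([[c,-s],[s,c]])
    return lambda p:np.r_[np.array(o)+Rz@np.array(p[:2]),p[2]]
E
python3 - <<'E'
from h import *
w=cam("wrist");t=cam("top");s=cam("scene")
print(blobs(w,*OR,20),blobs(w,*GR,20)); print(monitor.read_state()["tool_pos"],monitor.read_state()["t"])
crop(w,(230,80,430,280),3,"pics/w2c.png")
g=blobs(w,*GR,20)[0]
T=lambda x,y:(320+x/6-.4,225+y/6-.4); S=lambda x,y:(270+x/6-.4,245+y/6-.4)
x,r=tri([(w,g[2]),(t,T(582,446)),(s,S(463,424))]);print("paddle",x,r)
D=dock([.5622,-.0025],.235)
for n,p in dict(fpt=(-.029,0,.072),rpt=(.029,0,.072),pad=(-.09,-.027,.091),c1=(-.019,-.032,.062),c2=(.019,-.032,.062),t1=(-.017,.095,.092),t2=(.017,.095,.092)).items():
  print(n,proj(w,D(p)).round(1),(proj(w,D(p))-[230,80])*3)
E
```

```text
[(np.int32(177), [364, 163, 18, 17], [372.5, 171.0]), (np.int32(196), [336, 215, 7, 32], [338.8, 230.7]), (np.int32(193), [400, 214, 8, 32], [403.7, 229.2])] [(np.int32(1027), [245, 251, 29, 41], [258.6, 271.6])]
[ 0.52095827 -0.00271227  0.22679906] 2.75
paddle [ 0.48310632 -0.05071756  0.08779897] [0.4 0.4 0.2]
fpt [[333.5 232.1]] [[310.40923017 456.18175217]]
rpt [[405.5 232. ]] [[526.37139005 456.08822316]]
pad [[255.4 271.7]] [[ 76.18318755 575.01306301]]
c1 [[344.6 265.9]] [[343.83258131 557.55453565]]
c2 [[389.3 265.8]] [[477.98827181 557.5132202 ]]
t1 [[352.5 106.7]] [[367.44838342  80.15483886]]
t2 [[401.2 106.7]] [[513.47613893  80.02384288]]
```

View pics/w2c.png

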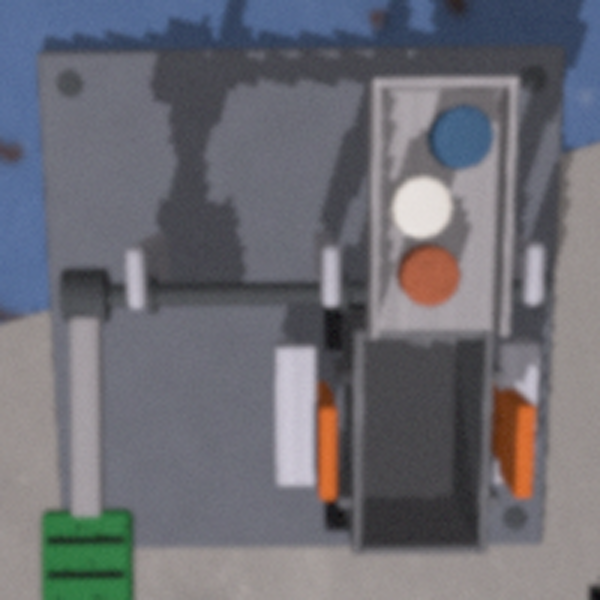

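```bash
python3 -m inch '[[[13,28,-16,0,0,0],[13,28,-16,0,0,0],[12,28,-16,0,0,0],[0,0,0,0,0,0],[0,0,0,0,0,0],[0,0,0,0,0,0],[0,0,0,0,0,0]]]' 0 10
cat > st.py <<'E'
from h import *
s=monitor.read_state(); M=R.from_rotvec(s["orientation"]).as_matrix()
o=np.array([.5635,-.0025]);y=.235
d=s["tool_pos"][:2]-o; c,sn=np.cos(y),np.sin(y)
print("t",s["t"],"dock mm",np.round(1000*np.array([c*d[0]+sn*d[1],-sn*d[0]+c*d[1],s["tool_pos"][2]-.008]),1),"(z=tip)","yaw",np.arctan2(M[1,2],M[0,2]).round(4),"toolY",M[:,1].round(3),"F",s["force"].round(1),"open",s["opening"])
E
python3 st.py; python3 - <<'E'
from h import *
c=cam("wrist"); cv2.imwrite("pics/w3.png",c["image"])
c=cam("top"); crop(c,(320,225,440,335),6,"pics/t3.png")
E
```

```text
t: 3.62
tool_pos: [0.4846, -0.0515, 0.1438]
orientation: [-1.311, 1.032, -1.034]
force: [0.0, -0.2, -0.1]
opening: 0.0277
t 3.625 dock mm [-88.1 -29.3 135.8] (z=tip) yaw 0.2367 toolY [ 0.002 -0.    -1.   ] F [ 0.  -0.2 -0.1] open 0.02771189953144901
```

View pics/w3.png

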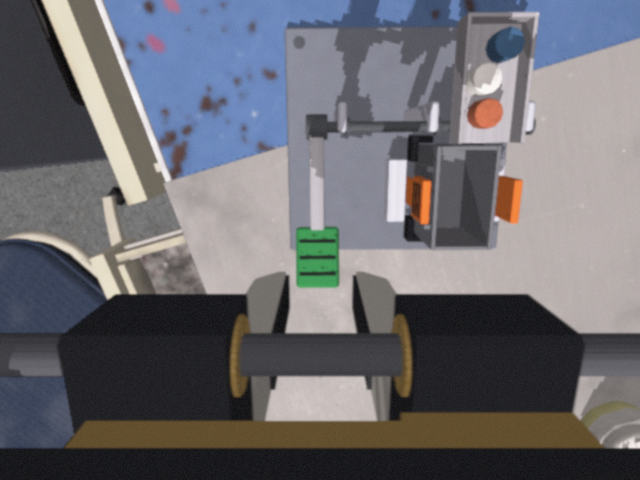

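View pics/t3.png

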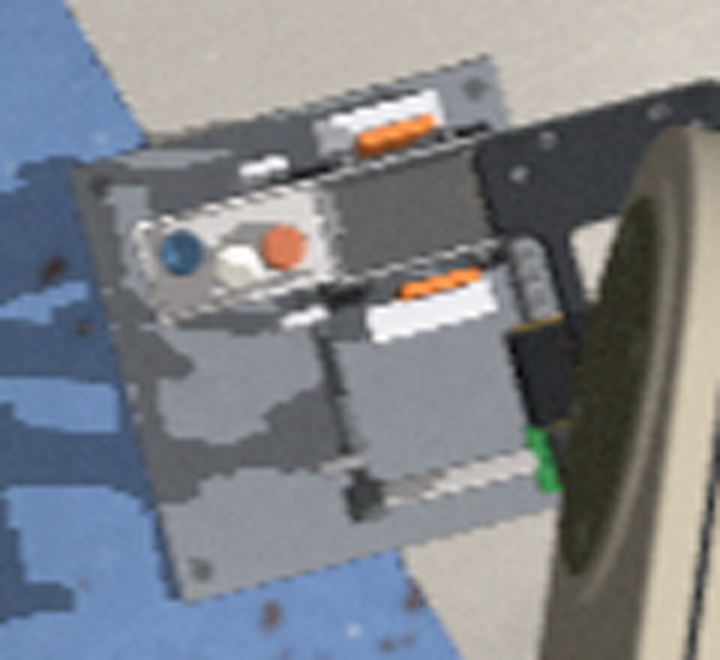

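```bash
python3 -m inch '[[[0,12,-1,0,0,0],[0,12,0,0,0,0],[0,8,0,0,0,0],[0,6,0,0,0,0],[0,6,0,0,0,0],[0,6,0,0,0,0],[0,5,0,0,0,0]]]' 0 10
python3 st.py; python3 - <<'E'
from h import *
c=cam("wrist"); cv2.imwrite("pics/w4.png",c["image"])
c=cam("scene"); crop(c,(250,220,390,360),4,"pics/s4.png")
E
```

```text
t: 4.6
tool_pos: [0.4829, -0.0522, 0.0876]
orientation: [-1.311, 1.033, -1.034]
force: [0.7, -0.4, 1.8]
opening: 0.0007
t 4.6 dock mm [-89.9 -29.6  79.6] (z=tip) yaw 0.236 toolY [ 0.001 -0.    -1.   ] F [ 0.7 -0.4  1.8] open 0.0007408526873889704
```

View pics/w4.png

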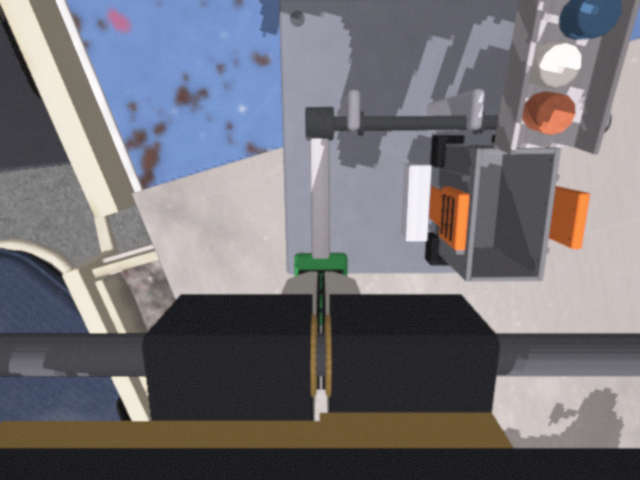

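View pics/s4.png

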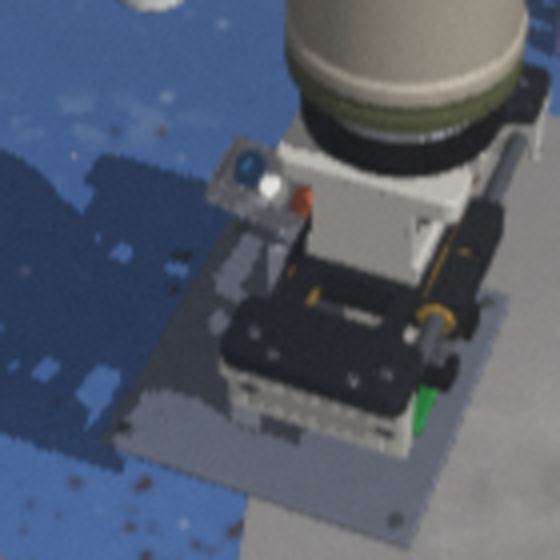

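```bash
python3 -m inch '[[[0,6,0,0,0,0],[0,6,0,0,0,0],[-0.5,6,0,0,0,0],[-1,5,0,0,0,0],[-2,5,0,0,0,0],[-2.5,5,0,0,0,0]]]' 0 10
python3 st.py; python3 - <<'E'
from h import *
c=cam("wrist"); cv2.imwrite("pics/w5.png",c["image"])
E
```

```text
t: 5.45
tool_pos: [0.4812, -0.0463, 0.0543]
orientation: [-1.312, 1.034, -1.034]
force: [0.4, -2.4, 1.3]
opening: 0.0003
t 5.45 dock mm [-90.3 -23.4  46.3] (z=tip) yaw 0.236 toolY [-0. -0. -1.] F [ 0.4 -2.4  1.3] open 0.0003198777470611405
```

View pics/w5.png

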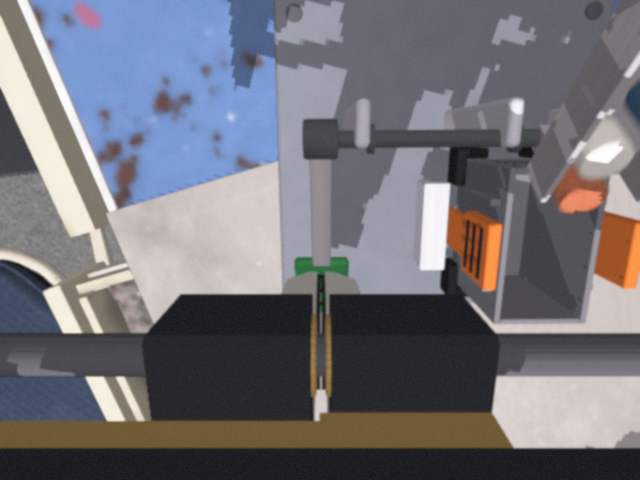

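The paddle is being followed correctly (green at (320,268)). The tray is tipped and the red stone is at the lip at (580,195). I'll keep pushing.

```bash
python3 -m inch '[[[-2,4,0,0,0,0],[-2,4,0,0,0,0],[-2,3,0,0,0,0],[-2,3,0,0,0,0],[-2,2,0,0,0,0],[0,0,0,0,0,0]]]' 0 10
python3 st.py; python3 - <<'E'
from h import *
c=cam("wrist"); cv2.imwrite("pics/w6.png",c["image"])
E
```

```text
t: 6.25
tool_pos: [0.4791, -0.0376, 0.0394]
orientation: [-1.313, 1.032, -1.035]
force: [-5.4, -7.1, 10.1]
opening: 0.0004
t 6.25 dock mm [-90.3 -14.4  31.4] (z=tip) yaw 0.2364 toolY [-0.    -0.002 -1.   ] F [-5.4 -7.1 10.1] open 0.00044621541305959133
```

View pics/w6.png

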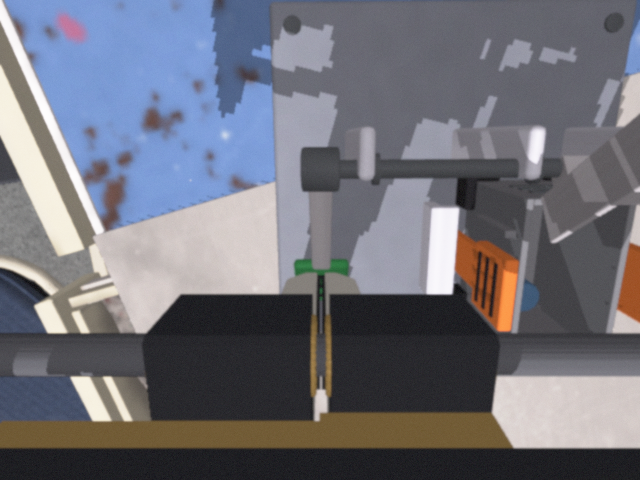

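```bash
python3 -m inch '[[[0,0,0,0,0,0],[0,0,0,0,0,0],[2,-4,0,0,0,0],[6,-12,0,0,0,0],[5,-14,0,0,0,0],[2,-16,0,0,0,0],[0,-18,0,0,0,0],[0,-24,0,0,0,0]]]' 0 10
python3 -m inch '[[[0,-40,0,0,0,0],[0,-40,0,0,0,0],[0,-25,20,0,0,0],[-10,0,35,0,0,0],[-10,0,35,0,0,0],[0,0,0,0,0,0]]]' 93 10
python3 st.py; python3 - <<'E'
from h import *
c=cam("wrist"); cv2.imwrite("pics/w7.png",c["image"])
c=cam("top"); crop(c,(320,225,440,335),6,"pics/t7.png")
E
```

```text
t: 7.3
tool_pos: [0.4821, -0.051, 0.1277]
orientation: [-1.312, 1.034, -1.033]
force: [-0.2, -0.2, 0.4]
opening: 0.0004
t: 8.05
tool_pos: [0.5662, -0.0094, 0.232]
orientation: [-1.312, 1.033, -1.032]
force: [-0.8, -0.7, 0.2]
opening: 0.056
t 8.05 dock mm [  1.1  -7.3 224. ] (z=tip) yaw 0.2378 toolY [-0.  0. -1.] F [-0.8 -0.7  0.2] open 0.05595227655717904
```

View pics/w7.png

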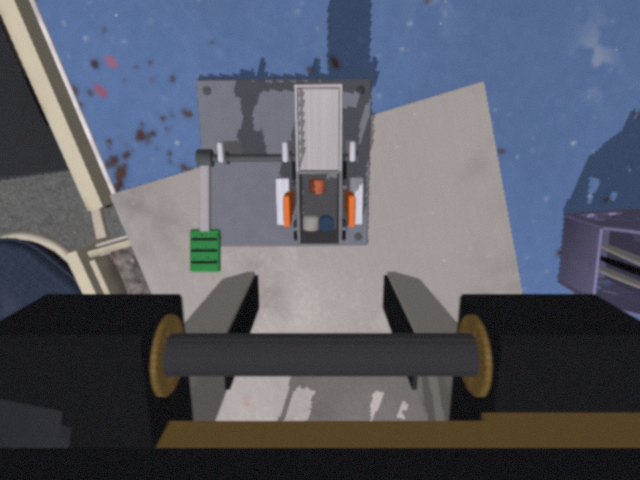

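View pics/t7.png

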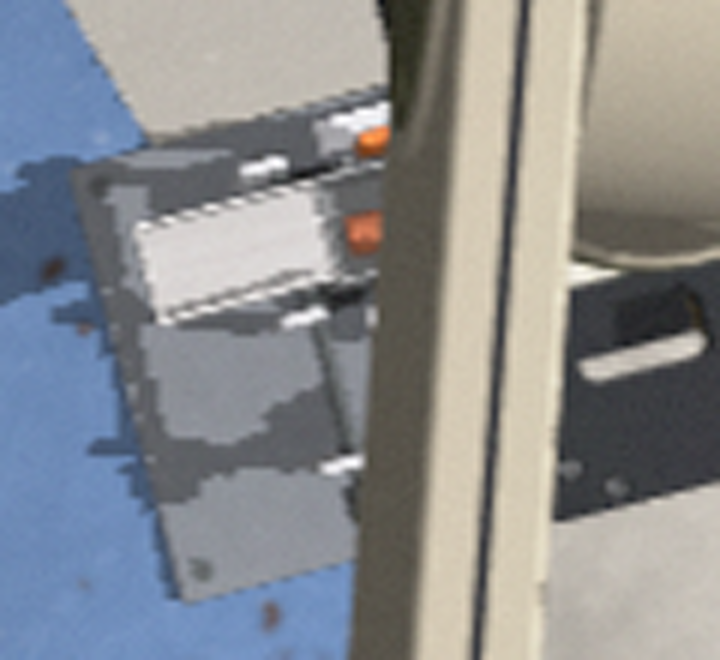

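The wrist view shows red (317,186), white (311,223) and blue (327,223) all inside the cassette, and the tray back level and empty. Next I'll refine the pad positions from the settled wrist view.

```bash
python3 -m inch '[[[0,0,0,0,0,0],[0,0,0,0,0,0],[0,0,0,0,0,0],[0,0,0,0,0,0]]]' 93 10
cat > pads.py <<'E'
from h import *
import sys
from st import o
w=cam("wrist"); cv2.imwrite(sys.argv[1],w["image"])
print(blobs(w,*OR,20)); D=dock(o,.235)
for n,sg in(("front",-1),("rear",1)):
  P=np.array([D((sg*x,y,z)) for x in(.026,.029) for y in(-.013,.013) for z in (.046,.072)]); p=proj(w,P); print(n,"pred bbox",p.min(0).round(1),p.max(0).round(1),"top outer",proj(w,D((sg*.029,-.013,.072))).round(1),proj(w,D((sg*.029,.013,.072))).round(1))
print("rim",proj(w,[D((sx*.019,sy*.032,.062)) for sx in(-1,1) for sy in(-1,1)]).round(1))
E
python3 pads.py pics/w8.png; python3 -c "
import cv2;i=cv2.imread('pics/w8.png')[60:280,180:400];cv2.imwrite('pics/w8c.png',cv2.resize(i,None,fx=2.7,fy=2.7,interpolation=2))"
```

```text
t: 8.65
tool_pos: [0.5651, -0.0108, 0.2318]
orientation: [-1.311, 1.034, -1.034]
force: [0.2, -0.2, 0.7]
opening: 0.0927
t 8.65 dock mm [ -0.4  -8.5 223.8] (z=tip) yaw 0.2357 toolY [ 0. -0. -1.] F [ 0.2 -0.2  0.7] open 0.09272638828337715
[(np.int32(78), [315, 179, 10, 12], [319.7, 184.1]), (np.int32(184), [350, 193, 6, 32], [352.5, 208.3]), (np.int32(173), [286, 194, 6, 31], [288.6, 208.5])]
front pred bbox [283.7 190.7] [290.4 226.7] top outer [[284.4 226.7]] [[283.7 195.1]]
rear pred bbox [349.4 190.7] [356.1 226.8] top outer [[355.3 226.8]] [[356.1 195.2]]
rim [[297.6 245.8]
 [296.6 170.1]
 [342.1 245.8]
 [343.3 170.1]]
```

View pics/w8c.png

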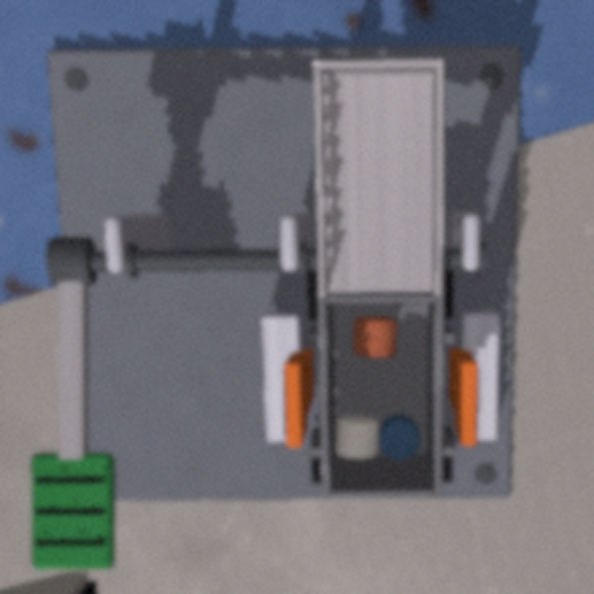

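```bash
python3 -m inch '[[[-4,25,0.5,0,0,0],[-4.5,30,0.5,0,0,0],[0,30,0,0,0,0],[0,20,0,0,0,0],[0,10,0,0,0,0],[0,0,0,0,0,0],[0,0,0,0,0,0],[0,0,0,0,0,0]]]' 93 10
python3 pads.py pics/w9.png
```

```text
t: 9.7
tool_pos: [0.565, -0.0022, 0.1178]
orientation: [-1.311, 1.032, -1.035]
force: [-0.6, 0.2, 0.2]
opening: 0.0931
t 9.7 dock mm [ 1.600e+00 -1.000e-01  1.098e+02] (z=tip) yaw 0.236 toolY [ 0.002 -0.    -1.   ] F [-0.6  0.2  0.2] open 0.09313386689794322
[(np.int32(151), [310, 210, 13, 18], [316.0, 218.5]), (np.int32(381), [264, 240, 10, 46], [268.6, 262.9]), (np.int32(413), [361, 240, 10, 45], [365.4, 261.8])]
front pred bbox [260.9 230.9] [273.5 288.4] top outer [[262.6 288.4]] [[260.9 242.4]]
rear pred bbox [358.9 231. ] [370.5 288.5] top outer [[369.  288.5]] [[370.5 242.5]]
rim [[283.3 312.6]
 [280.8 203.7]
 [348.7 312.6]
 [350.9 203.8]]
```

View pics/w9.png

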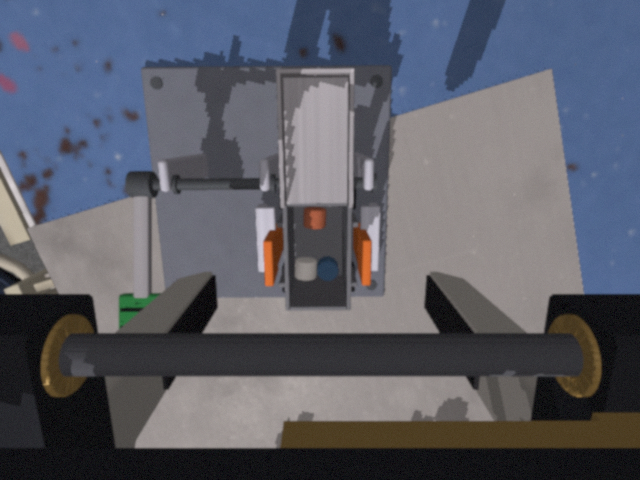

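```bash
python3 -m inch '[[[-1,20,-0.6,0,0,0],[0,20,0,0,0,0],[0,15,0,0,0,0],[0,9,0,0,0,0],[0,5,0,0,0,0],[0,0,0,0,0,0],[0,0,0,0,0,0],[0,0,0,0,0,0]]]' 93 10
python3 pads.py pics/w10.png
```

```text
t: 10.75
tool_pos: [0.5639, -0.0014, 0.0483]
orientation: [-1.311, 1.033, -1.034]
force: [-0.8, 0.6, 0.4]
opening: 0.0931
t 10.75 dock mm [ 0.7  1.  40.3] (z=tip) yaw 0.236 toolY [ 0.001 -0.    -1.   ] F [-0.8  0.6  0.4] open 0.093078985529239
[(np.int32(201), [308, 243, 20, 20], [317.5, 252.2]), (np.int32(900), [375, 278, 22, 56], [385.3, 309.9]), (np.int32(533), [240, 292, 15, 42], [246.7, 312.7])]
front pred bbox [235.7 272. ] [257.7 360.5] top outer [[239.2 360.5]] [[235.7 296.2]]
rear pred bbox [375.9 272.2] [396.6 360.6] top outer [[393.3 360.6]] [[396.6 296.3]]
rim [[270.5 388.3]
 [265.5 238.2]
 [362.6 388.3]
 [367.3 238.3]]
```

View pics/w10.png

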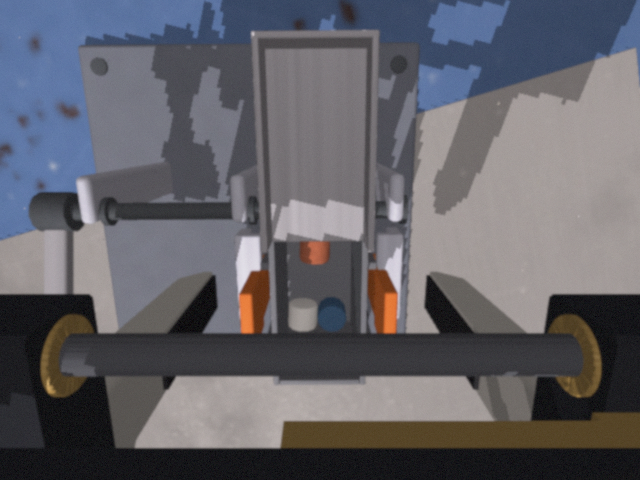

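The pads at (247,300) and (385,300) sit evenly between the fingers, so I'll close.

```bash
python3 -m inch '[[[0,0,0,0,0,0],[0,0,0,0,0,0],[0,0,0,0,0,0],[0,0,0,0,0,0],[0,0,0,0,0,0],[0,0,0,0,0,0],[0,0,0,0,0,0],[0,0,0,0,0,0]]]' 40 30
python3 pads.py pics/w11.png
```

```text
t: 11.8
tool_pos: [0.5636, -0.0013, 0.0481]
orientation: [-1.312, 1.033, -1.034]
force: [-2.3, 0.4, 5.5]
opening: 0.0454
t 11.8 dock mm [ 0.4  1.1 40.1] (z=tip) yaw 0.236 toolY [ 0. -0. -1.] F [-2.3  0.4  5.5] open 0.045397355582545394
[(np.int32(26), [308, 252, 9, 10], [310.9, 256.0]), (np.int32(798), [369, 271, 17, 63], [376.3, 305.3]), (np.int32(638), [256, 272, 15, 62], [263.8, 304.9])]
front pred bbox [236.6 272.4] [258.5 361. ] top outer [[240. 361.]] [[236.6 296.6]]
rear pred bbox [376.8 272.6] [397.6 361.2] top outer [[394.2 361.2]] [[397.6 296.8]]
rim [[271.3 388.8]
 [266.3 238.6]
 [363.4 388.9]
 [368.3 238.7]]
```

View pics/w11.png

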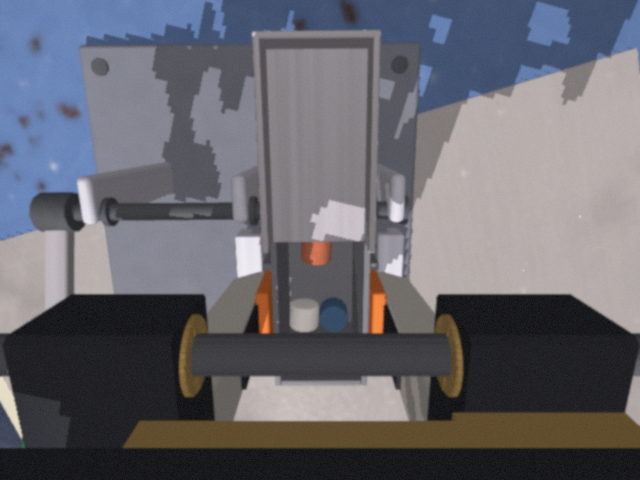

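```bash
python3 -m inch '[[[0,-1,0,0,0,0],[0,-2,0,0,0,0],[0,-3,0,0,0,0],[0,-3,0,0,0,0],[0,0,0,0,0,0],[0,0,0,0,0,0]]]' 40 30
python3 pads.py pics/w12.png
```

```text
t: 12.6
tool_pos: [0.5634, -0.0013, 0.0566]
orientation: [-1.312, 1.034, -1.034]
force: [0.6, -0.9, -2.7]
opening: 0.0454
t 12.6 dock mm [ 0.2  1.2 48.6] (z=tip) yaw 0.2359 toolY [ 0. -0. -1.] F [ 0.6 -0.9 -2.7] open 0.04539851256315239
[(np.int32(35), [306, 244, 10, 12], [310.3, 248.5]), (np.int32(58), [313, 251, 17, 12], [321.0, 256.9]), (np.int32(774), [369, 271, 17, 63], [376.3, 305.4]), (np.int32(612), [256, 272, 15, 62], [263.9, 305.7])]
front pred bbox [241.5 266.1] [261.6 349.3] top outer [[244.6 349.3]] [[241.5 287.9]]
rear pred bbox [374.6 266.3] [393.8 349.5] top outer [[390.8 349.5]] [[393.8 288.2]]
rim [[274.  376.7]
 [269.6 233.2]
 [361.7 376.8]
 [366.1 233.4]]
```

View pics/w12.png

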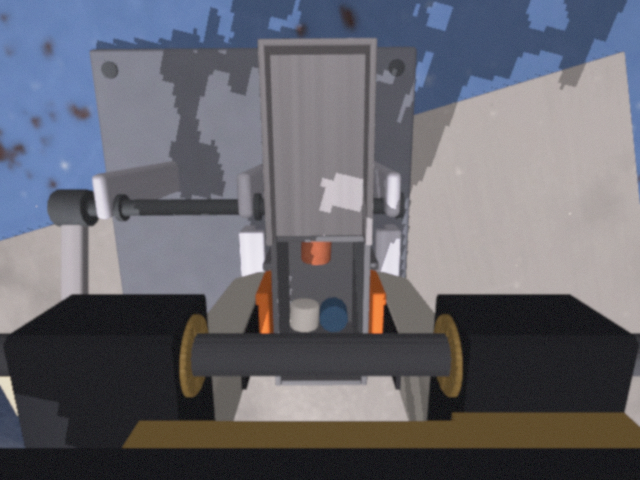

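```bash
python3 -m inch '[[[0,-3,0,0,0,0],[0,-3,0,0,0,0],[0.5,-3,0,0,0,0],[0.5,-3,0,0,0,0],[0,0,0,0,0,0]]]' 40 30
python3 pads.py pics/w13.png
```

```text
t: 13.28
tool_pos: [0.564, -0.0024, 0.0691]
orientation: [-1.311, 1.033, -1.034]
force: [-0.2, -0.4, -2.8]
opening: 0.0454
t 13.275 dock mm [ 0.5  0.  61.1] (z=tip) yaw 0.236 toolY [ 0.001 -0.    -1.   ] F [-0.2 -0.4 -2.8] open 0.04543525931484308
[(np.int32(737), [369, 271, 17, 63], [376.3, 306.7]), (np.int32(567), [256, 272, 15, 62], [263.6, 307.1])]
front pred bbox [246.5 255.3] [264.5 331.6] top outer [[249.2 331.6]] [[246.5 274. ]]
rear pred bbox [370.7 255.5] [387.8 331.8] top outer [[385.2 331.8]] [[387.8 274.2]]
rim [[276.3 358.6]
 [272.4 223.5]
 [358.5 358.7]
 [362.2 223.6]]
```

View pics/w13.png

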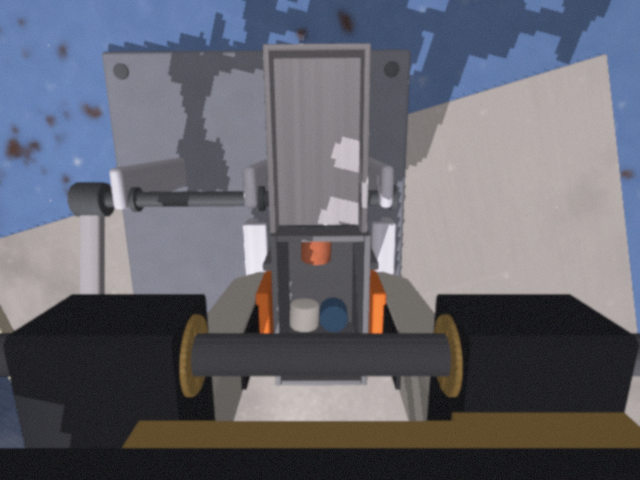

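The cassette rim at row 238 shows a gap to the tray lip at row 232, and the force is weight only. Lifting on.

```bash
python3 -m inch '[[[1,-4,0,0,0,0],[1,-6,0,0,0,0],[0,-10,0,0,0,0],[0,-14,0,0,0,0],[0,-16,0,0,0,0],[0,-14,0,0,0,0],[0,-10,0,0,0,0],[0,-5,0,0,0,0]]]' 40 30
python3 -m inch '[[[0,0,0,0,0,0],[0,0,0,0,0,0],[0,0,0,0,0,0],[0,0,0,0,0,0]]]' 40 30
python3 pads.py pics/w14.png; python3 - <<'E'
from h import *
crop(cam("scene"),(230,200,400,360),4,"pics/s14.png"); cv2.imwrite("pics/t14.png",cam("top")["image"]); print(monitor.read_state()["dq"].round(4))
E
```

```text
t: 14.32
tool_pos: [0.5645, -0.0043, 0.1486]
orientation: [-1.311, 1.033, -1.034]
force: [0.1, -0.3, -2.1]
opening: 0.0455
t: 14.82
tool_pos: [0.5639, -0.0042, 0.1472]
orientation: [-1.312, 1.034, -1.033]
force: [-0.1, 1.0, -3.0]
opening: 0.0456
t 14.825 dock mm [ -0.   -1.8 139.2] (z=tip) yaw 0.236 toolY [-0.001  0.    -1.   ] F [-0.1  1.  -3. ] open 0.045560435268218784
[(np.int32(128), [307, 244, 19, 20], [316.7, 252.4]), (np.int32(623), [369, 288, 17, 46], [376.6, 310.9]), (np.int32(464), [256, 291, 15, 43], [263.5, 311.5])]
front pred bbox [270.9 218.2] [281.1 268.1] top outer [[272.1 268.1]] [[270.9 227. ]]
rear pred bbox [357.6 218.3] [367.6 268.3] top outer [[366.3 268.3]] [[367.6 227.1]]
rim [[290.1 290.8]
 [288.3 193.1]
 [348.4 290.9]
 [350.3 193.2]]
[ 0.0008 -0.0002 -0.0005  0.0009  0.0005 -0.0013]
```

View pics/w14.png

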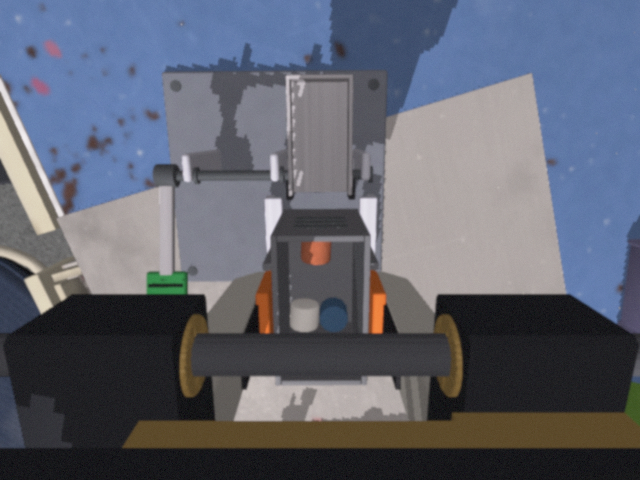

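View pics/s14.png

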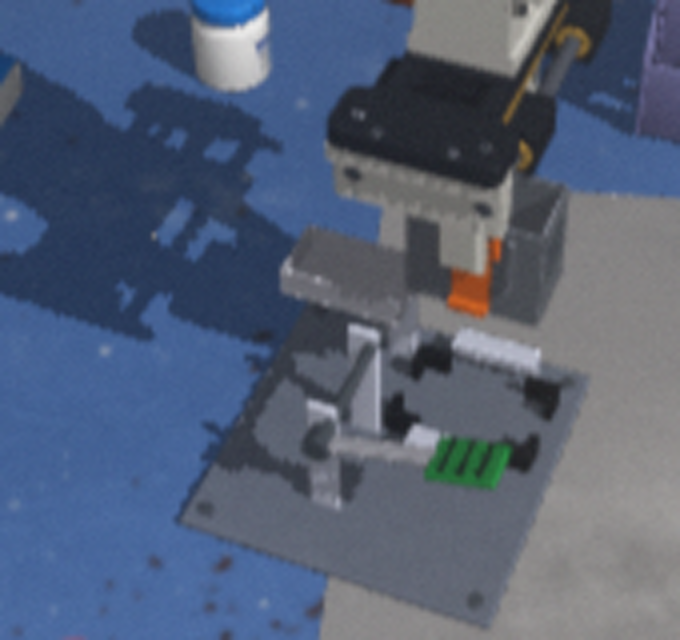

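View pics/t14.png

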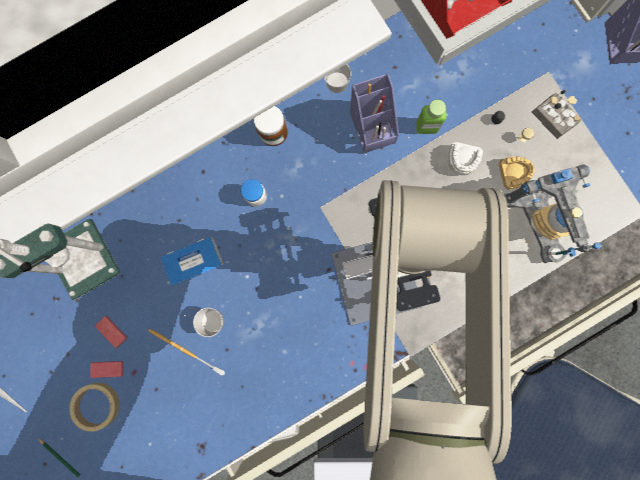

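The wrist view shows the cassette held upright, with the pads at (264,310) and (377,310) in the jaws and red (317,252), white (304,315) and blue (333,316) inside. In the top view the jar, box, cup and cast are where they started. The arm is still and the lift is 99 mm, so I'm handing in.

```bash
python3 -c "
from plant import robot
print(robot.close_job())"
```

```text
the job is handed in; nothing more can be done
None
```

The job is done and handed in at about 15 s of the 45 s limit. I pushed the paddle to its stop, peaking at about 13 N in my readings, and the stones dropped into the docked cassette. The tray swung back level. I then pinched both orange catches at 30 N and lifted the cassette straight out.

Last checks before hand-in:
- **Stones:** the wrist view shows all three inside the cassette.
- **Hold:** the cassette hung upright and still, 99 mm above its seat, with a wrist force of about 3 N, roughly its weight.
- **Bystanders:** by eye, the cast, jar, box and cup look unmoved in the top view.

Two readings did not quite agree:
- **Jaw opening:** it read 45.5 mm, against 48 mm expected with both catches pressed in. I put this down to give in the finger pads. The cassette came free without resistance, so both catches had released.
- **Camera views:** the wrist view placed the dock 1 to 2 mm from where the other two did, and I corrected for this before the grasp.

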